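# Pack a dental case pan in two layers

## Robot

A 6-joint arm with a two-finger parallel gripper is mounted at the origin on the work surface. World frame = base frame: x ahead of the robot, y to its left, z up, the work surface at z = 0. Lengths are in mm, angles in rad, forces in N, time in s.
With the tool pointing down it reaches from about 275 to 1000 mm from the base axis. Payload 8.4 kg.
Tool frame: the origin (TCP) lies between the finger pads; the fingertips stand r.finger_overhang ahead of it and the grasp point (between the pads) is the TCP (r.finger_overhang is the distance from the TCP to the fingertips, in mm); z points along the fingers, y is the line along which they close (so a half turn about z gives the same grasp; the last joint's range is limited). The gripper opens to 85 mm and grips with 20 to 120 N. Pads are 22 mm wide; open, the fingers measure 114 mm over their backs; the gripper's body (76 mm by 85 mm) begins 54 mm behind the grasp point. The pads swing forward as they close: fully open they stand 13 mm farther back than shut.
Start: joints at [-1.345, 0.353, 1.633, -0, 1.155, -0.002], TCP at [141.145, -608.856, 250.281] pointing down, gripper open.
Joint ranges: [-2.63, 2.63], [-0.92, 2.1], [0.06, 2.66], [-1.3, 4.44], [0, 2.69], [-3.02, 3.02]. Speed limits (rad/s): [2.22, 2.22, 2.79, 3.14, 3.14, 3.14].

## Interface

Orientations are given as [roll, pitch, yaw] about the fixed x, y, z axes, in that order (R = Rz(yaw) Ry(pitch) Rx(roll)).
In Python, from rig import r, cams, sign_off gives the robot as it stands.
- The arm moves only by the shell command python3 -m crank 'ROWS' [FORCE]. ROWS is JSON, a list of rows, each a list of 7 numbers: the shift along the tool's x, y, z in m, then the turn, a rotation vector about the tool's x, y, z in rad, then the closure, from 0 (fully open) to 1 (shut). In form: [[dx, dy, dz, ax, ay, az, gripper], ...]. A call has 1 to 5 rows; each row is the pose to reach, as a shift and turn from the pose commanded when the call began, along the tool's axes at that moment; what a row does not reach only later rows make up. A row lasts 1/10 s, in which the tool goes at most 50 mm and 8.59 degrees, less where a joint would pass 70% of its speed; a pose out of reach is approached as far as the arm can. A call with a gripper value outside its range is refused whole. The fingers move at their own pace and stop on an object; FORCE is the grip in N (left out, the last holds). Time passes only in rows, so rows that repeat a pose let the fingers close. It gives the time, the measured TCP pose, the force, the opening and the grip force at its end, in the units of the state.
- r.sense(): the state, without advancing time (a new reading comes with each control period).
- cams.grab_frame(name): name is "scene" or "side" or "wrist"; returns a dict with "image" (420x560x3 uint8, red, green, blue), "fx", "fy", "cx", "cy" (pixels), "position" and "orientation" of the camera in the world. Camera axes: x right, y down, z forward; pixel columns grow to the right and rows downward; lengths in mm; the calibration is good to about 2 mm. The wrist camera is an equidistant fisheye: a pixel r from the principal point sees the ray r / f radians off the axis. A picture is of the moment at which its call begins. There is no depth.
- sign_off(): hands the job in; it is judged then, once.
The state is a dict: "clock": time; "qpos": joint angles; "qvel": joint speeds; "joint_efforts": joint torques, N m; "eef_pos": TCP position; "tcp_rot": TCP orientation; "contact_force": force on the tool from outside, world axes, zero at the start; "wrist_torque": the same for the moment, N m; "opening": opening from 0.0 (shut) to 1.0 (fully open); "grasp_force": force on a finger pad.
Only numpy, scipy, OpenCV 4.12 (cv2) and the standard library are available. Lean on these libraries where they do the work, as an engineer would, in place of code of your own. Each camera call takes 0.05 s, during which the arm holds its last target. There are 200 camera calls.

## Task

Pack the grey case pan for the dental laboratory in two layers: stand the two plaster models teeth up on its floor, one in each half of its length, then lay the divider plate over them so that it sits level on the four corner ledges, and then stand the bite carton and the denture box the right way up on the divider, one each side of its grip. Set each thing down, do not drop it, and leave everything else on the bench where it stands.

Things in the scene. Friction and masses are not known exactly. Their poses are not given: they have to be found in the camera images.
- pan: Loose open grey plastic case pan, 0.9 kg, outside 158 (x) x 238 (y) mm, 70 high; walls and floor 4, so inside 150 x 230. In each inside corner a ledge: a 16 x 16 mm post with its flat top 54 above the bench (50 above the pan's floor, 16 below the rim). Origin: centre of the underside; x across its short side, y along its long side, z up.
- divider_grip (a point): Loose flat white plastic divider plate with thin grey lines, 142 (x) x 222 (y) x 4 mm, 0.18 kg; lies in the pan on the four ledges with 4 mm to spare all round, either way. At its centre an upright grip, 64 long along x, 10 thick along y, rises 34 above the plate. This point: in the grip, 24 above the plate's underside, 14 below the grip's top. Axes of the plate, z up.
- upper_mid (a point): Plaster model of an upper jaw, 0.17 kg: trimmed block with upright sides, 60 (x) x 66 (y) mm, 30 high, its heel at +x, its front (-x) corners cut to a 44 wide front face (full 66 width only from x = -10 to +30), and a horseshoe of teeth on top, 44 high in all. Stands teeth up. This point: centre of the footprint, 22 above the underside; z up.
- lower_mid (a point): Lower-jaw plaster dental model, same block, sizes, mass and axes as the upper one (66 mm along y, 60 mm along x, 44 mm high), with a slightly smaller horseshoe of teeth and a grey hollow at the tongue. This point: middle of the footprint, 22 mm above the underside.
- carton_mid (a point): Small cardboard carton (bite-registration material) lying flat, sharp edged, 60 mm (x) by 95 mm (y) by 42 mm high, 0.16 kg, with a paper band. This point is its centre.
- denture_box_mid (a point): White plastic denture box with rounded corners and a closed lid, 62 mm (x) by 80 mm (y) by 40 mm high, 0.09 kg. This point is its centre, 20 mm above the underside.
- cup: Bystander: clear measuring cup, 72 mm across, 60 mm high, may stand among the task's things. Origin under its centre.
- jar: Bystander: amber jar with white cap, 68 mm across, 66 mm high, may stand among the task's things. Origin under its centre.
- bowl: Bystander: blue mixing bowl, 128 mm across the rim, 78 mm high. Origin under its centre.
- spatula: Bystander: mixing spatula lying on the bench, 190 mm long, on the right. Origin under its middle.
- articulator: Bystander: metal dental articulator, 86 x 100 mm, 105 mm high, at the back left. Origin under its base.
There are look-alikes about, which are no part of the job. Leave any blue or orange look-alike of the part that bears denture_box_mid alone.

How it is judged:
By the outcome, as a careful person would: the job done as asked, in the order asked, and still so for the second after the job is handed in, with the robot touching nothing.
It also fails if it takes over 72 s, if anything falls off the work surface, if the arm or the gripper's body presses on something with over 40 N, if the wrist force passes 120 N, or if a joint passes its speed limit or range.

## Working session

There is one attempt and no reset: what is moved stays moved. The work goes in short steps, Python scripts to look and compute and a shell command to move; the robot and the scene stay as the last step left them, time stands still between calls to the robot, and variables do not carry over. Pictures are saved under pics/ and viewed, at most 10 in all, crops included, and the job is handed in when it is done.

```bash
ls; mkdir -p pics; python3 - <<'E'
from rig import r,cams
import cv2
s=r.sense();print(s,r.finger_overhang)
for n in("scene","side"):
    f=cams.grab_frame(n);cv2.imwrite(f"pics/{n}0.png",f["image"][:,:,::-1]);print(n,{k:f[k] for k in f if k!="image"})
E
```

```text
pics
{'clock': 0.0, 'qpos': array([-1.34541175e+00,  3.53685888e-01,  1.63419554e+00,  1.71064891e-05,
        1.15517916e+00, -2.44776325e-03]), 'qvel': array([-0.00064178,  0.00074963, -0.00014074, -0.00013361, -0.0004389 ,
       -0.00127865]), 'joint_efforts': array([ 3.64986110e-03, -6.05236530e+01, -3.42056036e+01,  3.87881232e-05,
        9.39180551e-03, -2.78488656e-06]), 'eef_pos': array([ 141.03505463, -608.38650685,  249.51181689]), 'tcp_rot': array([-3.14012476e+00, -1.92331221e-05,  2.27825406e-01]), 'contact_force': array([ 0.02777727, -0.19894443,  0.38790358]), 'wrist_torque': array([-0.03676007,  0.00231363, -0.00628095]), 'grasp_force': 0.0, 'opening': 0.994336824447688} 19.0
scene {'fx': 466.3883706687731, 'fy': 466.3883706687731, 'cx': 271.01128490837255, 'cy': 212.6557159057831, 'position': array([1481.69478852,   51.65231925, 1300.79582789]), 'orientation': array([-2.49382113,  0.0170585 ,  1.59743216])}
side {'fx': 386.82199075183286, 'fy': 386.82199075183286, 'cx': 284.03707414382075, 'cy': 205.3688775700548, 'position': array([ -14.5533242 ,  675.00764747, 1007.27744772]), 'orientation': array([-2.40504601, -0.00759962, -2.46042156])}
```

View pics/scene0.png

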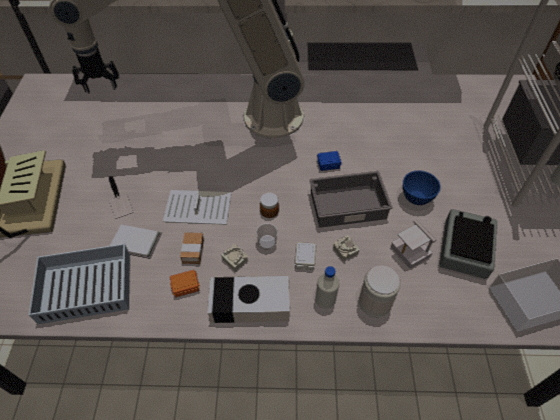

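View pics/side0.png

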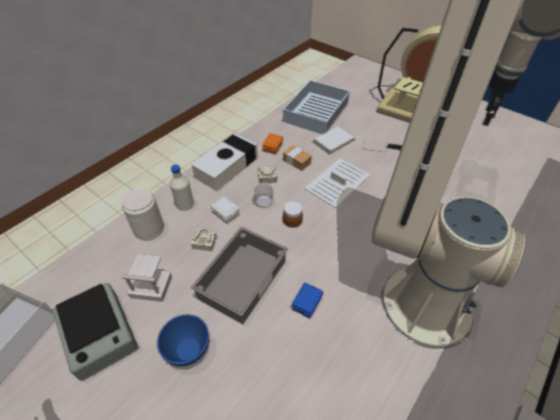

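Scene picture: the pan is at (350,200), the divider with its grip at (197,208), the plaster models at (234,257) and (346,247). The carton is at (192,247) and the white denture box at (305,256). Look-alikes: blue box (329,160), orange box (185,283), flat white item (135,240), trays (82,283) and (535,290). The jar is at (269,205) and the cup at (267,238). Next is one close crop to check the choice, plus coarse positions.

```bash
cat > h.py <<'E'
import numpy as np,cv2
from rig import r,cams
from scipy.spatial.transform import Rotation as R
def rot(rpy): return R.from_euler('xyz',rpy).as_matrix()
def project(f,P,fish=False):
    c=(np.asarray(P,float)-f["position"])@rot(f["orientation"])
    if fish:
        rho=np.hypot(c[...,0],c[...,1]);th=np.arctan2(rho,c[...,2]);k=th/np.maximum(rho,1e-9)
        u=np.stack([c[...,0]*k,c[...,1]*k],-1)
    else: u=c[...,:2]/c[...,2:]
    return u*[f["fx"],f["fy"]]+[f["cx"],f["cy"]]
def onplane(f,uv,z,fish=False):
    u=(np.asarray(uv,float)-[f["cx"],f["cy"]])/[f["fx"],f["fy"]]
    if fish:
        t=np.linalg.norm(u);d=np.r_[u*np.sin(t)/t,np.cos(t)]
    else: d=np.r_[u,1]
    d=rot(f["orientation"])@d
    return f["position"]+d*(z-f["position"][2])/d[2]
def ortho(f,x0,x1,y0,y1,z,s,fish=False):
    "image: rows = x falling from x1, cols = y falling from y1, s px per mm"
    X,Y=np.meshgrid(np.arange(x1,x0,-1/s),np.arange(y1,y0,-1/s),indexing='ij')
    m=project(f,np.stack([X,Y,np.full_like(X,z)],-1),fish).astype(np.float32)
    return cv2.remap(f["image"],m[...,0],m[...,1],cv2.INTER_CUBIC)[:,:,::-1]
def delta(p,rpy_yaw=None):
    "tool-frame shift (m) from measured pose to world point p"
    s=r.sense();return rot(s["tcp_rot"]).T@(np.array(p)-s["eef_pos"])/1000
E
python3 - <<'E'
from h import *
f=cams.grab_frame("scene")
for n,uv,z in[("pan",(350,198),35),("div",(197,207),10),("mA",(234,257),22),("mB",(346,247),22),("carton",(192,247),21),("box",(305,256),20),("cup",(267,238),30),("jar",(269,205),33),("blue",(329,160),20),("orange",(185,283),20)]:
    print(n,onplane(f,uv,z).round())
c=f["image"][150:310,150:400,::-1];cv2.imwrite("pics/c1.png",cv2.resize(c,None,fx=3.2,fy=3.2,interpolation=cv2.INTER_CUBIC))
E
```

```text
pan [457. 277.  35.]
div [ 484. -257.   10.]
mA [ 695. -110.   22.]
mB [651. 251.  22.]
carton [ 658. -251.   21.]
box [686. 118.  20.]
cup [625.  -6.  30.]
jar [490.  -3.  33.]
blue [262. 215.  20.]
orange [ 791. -256.   20.]
```

View pics/c1.png

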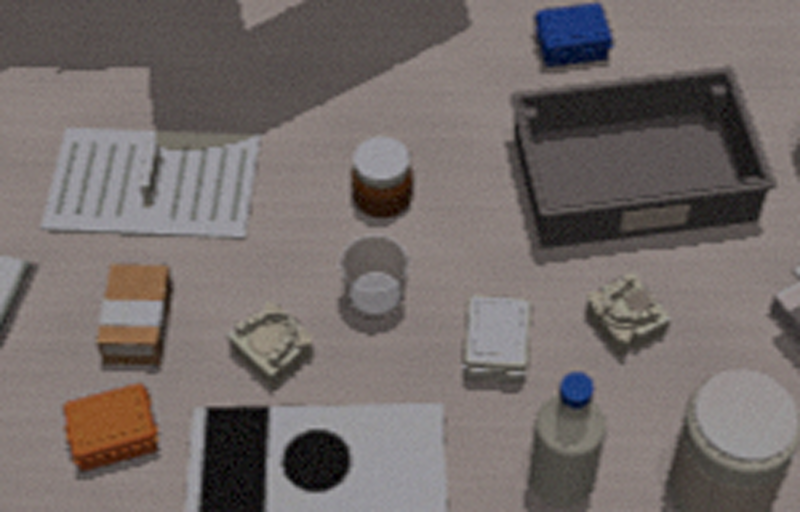

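Choice confirmed: both models stand teeth up. The white denture box at (305,256), the orange/white banded carton at (192,247) and the white slotted plate with grip at (197,208) fit their descriptions, and blue and orange are look-alikes. Now a closer survey with the wrist camera.

```bash
python3 -m crank '[[0.54,-0.294,-0.15,0,0,0,0],[0.54,-0.294,-0.15,0,0,0,0],[0.54,-0.294,-0.15,0,0,0,0],[0.54,-0.294,-0.15,0,0,0,0],[0.54,-0.294,-0.15,0,0,0,0]]' 40
```

```text
clock: 0.65
eef_pos: [323.8, -446.0, 309.9]
tcp_rot: [-3.141, -0.0, 0.227]
contact_force: [0.3, -0.9, -0.4]
opening: 1.0
grasp_force: 0.0
```

```bash
python3 -m crank '[[0.326,-0.178,-0.09,0,0,0,0],[0.326,-0.178,-0.09,0,0,0,0],[0.326,-0.178,-0.09,0,0,0,0],[0.326,-0.178,-0.09,0,0,0,0],[0.326,-0.178,-0.09,0,0,0,0]]' >/dev/null; python3 -m crank '[[0.112,-0.062,-0.031,0,0,0,0],[0.112,-0.062,-0.031,0,0,0,0],[0.112,-0.062,-0.031,0,0,0,0],[0.112,-0.062,-0.031,0,0,0,0]]'
python3 - <<'E'
from h import *
f=cams.grab_frame("wrist");print(f["fx"],f["position"],f["orientation"],r.sense()["eef_pos"])
cv2.imwrite("pics/w1.png",np.hstack([ortho(f,400,850,-420,50,25,1.2,True)]))
E
```

```text
clock: 1.55
eef_pos: [602.0, -197.4, 399.8]
tcp_rot: [-3.141, -0.002, 0.232]
contact_force: [-0.2, -1.1, -0.4]
opening: 1.0
grasp_force: 0.0
325.19226210127806 [ 665.18059692 -182.60130487  523.40690352] [ 2.88189431e+00 -4.92125481e-04 -1.33827849e+00] [ 600.38353539 -198.81359801  399.16256574]
```

View pics/w1.png

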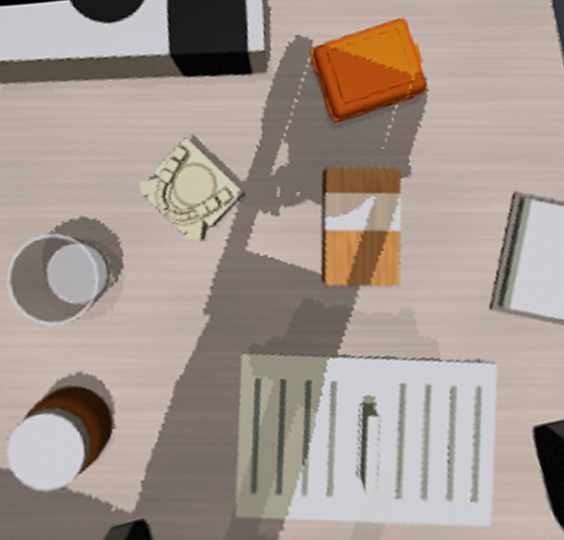

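The rectified view shows the carton centred at px (362,227) → (661,-250) and square to the axes. The divider is centred at px (366,440) → about (476,-258), yaw about -2°. Model A is at px (190,188), front towards lower left. Now the pan side.

```bash
python3 -m crank '[[0.05,-0.387,0,0,0,0,0],[0.05,-0.387,0,0,0,0,0],[0.05,-0.387,0,0,0,0,0],[0.05,-0.387,0,0,0,0,0],[0.05,-0.387,0,0,0,0,0]]' >/dev/null; python3 -m crank '[[0.018,-0.139,0,0,0,0,0],[0.018,-0.139,0,0,0,0,0],[0.018,-0.139,0,0,0,0,0],[0.018,-0.139,0,0,0,0,0]]'
python3 - <<'E'
from h import *
f=cams.grab_frame("wrist");print(f["position"],r.sense()["eef_pos"])
cv2.imwrite("pics/w2.png",ortho(f,340,760,50,430,25,1.4,True))
np.savez("w2.npz",**f)
E
```

```text
clock: 2.5
eef_pos: [559.4, 191.0, 398.7]
tcp_rot: [-3.14, 0.001, 0.231]
contact_force: [-0.3, 0.5, -0.1]
opening: 0.999
grasp_force: 0.0
[622.97754116 205.68364466 522.1395728 ] [559.81510349 188.88502216 398.76419837]
```

View pics/w2.png

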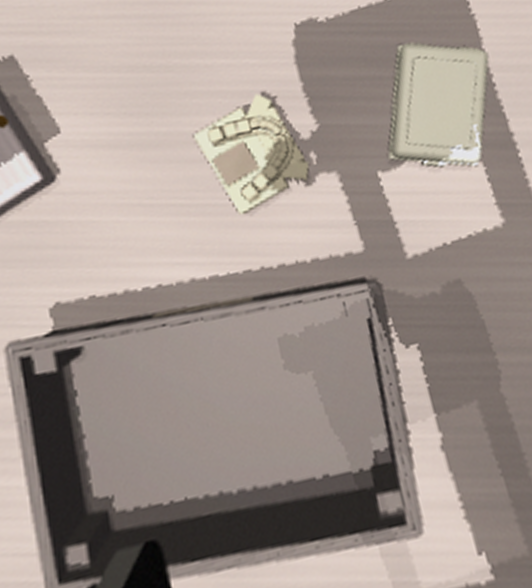

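The pan is about (465,270) with yaw about 9.8°, its rim corners at px (7,346), (378,281) and (420,530). The lower model has its heel edge at px (193,132)-(243,213), giving a centre of (652,248). The denture box centre is px (439,104) → (684,119), yaw about -4°. I'll grasp every part closing near world y. First the lower model.

```bash
cat > go.py <<'E'
import sys;from h import *
x,y,z,psi=map(float,sys.argv[1:5]);s=r.sense()
dR=rot(s["tcp_rot"]).T@rot([np.pi,0,np.radians(psi)])
print("move",delta([x,y,z]).round(4),"turn",R.from_matrix(dR).as_rotvec().round(4),"q6",s["qpos"][5].round(2),"F",s["contact_force"].round(1))
E
python3 -m crank '[[0.103,-0.035,0.310,0,0,-0.323,0],[0.103,-0.035,0.310,0,0,-0.323,0],[0.103,-0.035,0.310,0,0,-0.323,0],[0.103,-0.035,0.310,0,0,-0.323,0],[0.103,-0.035,0.310,0,0,-0.323,0]]'>/dev/null; python3 go.py 652 248 90 31.7
```

```text
move [ 0.0272 -0.0052  0.0717] turn [ 0.0006  0.0004 -0.0042] q6 1.37 F [ 0.3  0.5 -0.3]
```

```bash
python3 -m crank '[[0.027,-0.005,0.072,0,0,0,0],[0.027,-0.005,0.072,0,0,0,0],[0.027,-0.005,0.072,0,0,0,0]]'; python3 go.py 652 248 21 31.7
python3 - <<'E'
from h import *
f=cams.grab_frame("wrist");print(f["position"])
cv2.imwrite("pics/w3.png",ortho(f,570,740,160,340,30,3,True))
E
```

```text
clock: 3.35
eef_pos: [649.5, 247.3, 86.7]
tcp_rot: [-3.141, 0.007, 0.55]
contact_force: [0.1, -0.2, -0.5]
opening: 0.997
grasp_force: 0.0
move [0.0029 0.0008 0.0657] turn [-0.001   0.0074 -0.0038] q6 1.38 F [ 0.1 -0.2 -0.5]
[705.8589145  281.65436505 209.6921629 ]
```

View pics/w3.png

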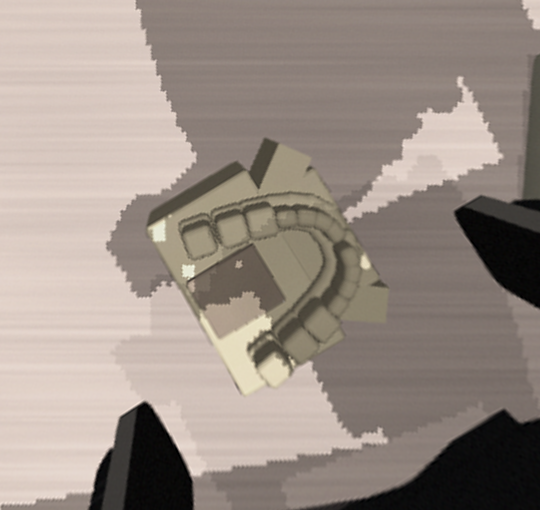

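The close view shows the heel edge at px (150,228)-(247,393) and the front face near (347,222), so the centre is (651,249) and the model is between the fingers. Going down and gripping.

```bash
python3 -m crank '[[0.003,-0.001,0.033,0,-0.007,0.018,0],[0.003,-0.001,0.064,0,-0.007,0.018,0],[0.003,-0.001,0.064,0,-0.007,0.018,0],[0.003,-0.001,0.064,0,-0.007,0.018,0.4],[0.003,-0.001,0.064,0,-0.007,0.018,0.6]]' 40; python3 -m crank '[[0,0,0,0,0,0,0.6],[0,0,0,0,0,0,0.6],[0,0,0,0,0,0,0.6],[0,0,0,0,0,0,0.6]]' 40
```

```text
clock: 3.9
eef_pos: [655.0, 252.5, 30.6]
tcp_rot: [3.141, 0.003, 0.532]
contact_force: [-3.0, -0.7, 36.0]
opening: 0.694
grasp_force: 33.0
clock: 4.3
eef_pos: [655.1, 252.6, 30.8]
tcp_rot: [3.14, 0.003, 0.533]
contact_force: [-0.3, -2.8, 7.6]
opening: 0.689
grasp_force: 44.6
```

```bash
python3 -m crank '[[0,0,-0.03,0,0,0,0.6],[0,0,-0.08,0,0,0,0.6],[0,0,-0.13,0,0,0,0.6],[0,0,-0.13,0,0,0,0.6],[0,0,-0.13,0,0,0,0.6]]';  python3 go.py 455 327 150 9.8; python3 - <<'E'
from h import *
f=cams.grab_frame("wrist");g=cams.grab_frame("side")
cv2.imwrite("pics/w4.png",np.hstack([f["image"],cv2.resize(g["image"][150:300,150:310],(448,420))])[:,:,::-1][:, 210:])
E
```

```text
clock: 4.8
eef_pos: [655.2, 253.2, 160.6]
tcp_rot: [3.141, 0.002, 0.533]
contact_force: [-1.0, 0.1, -2.7]
opening: 0.688
grasp_force: 44.8
move [-0.1349 -0.1653  0.0107] turn [0.0013 0.0022 0.3618] q6 1.41 F [-1.   0.1 -2.7]
```

View pics/w4.png

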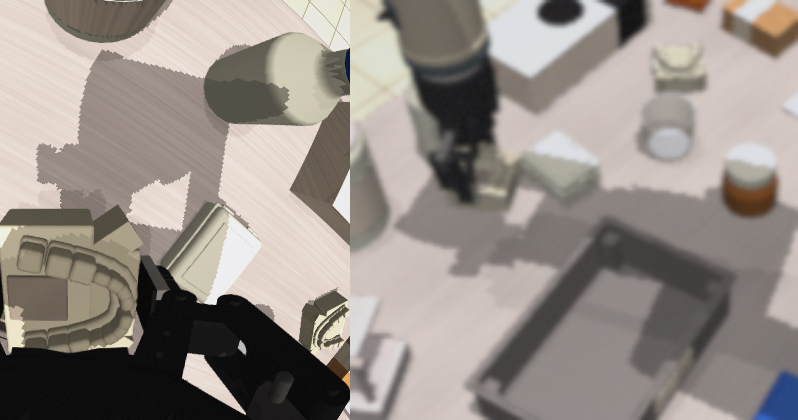

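The model is held level in the pads. It sits about 31 mm below the TCP and 5 mm behind it in tool x. Next, carry it to the pan's +y half.

```bash
python3 -m crank '[[-0.131,-0.163,0.011,0,0,0.362,0.6],[-0.131,-0.163,0.011,0,0,0.362,0.6],[-0.131,-0.163,0.011,0,0,0.362,0.6],[-0.131,-0.163,0.011,0,0,0.362,0.6],[-0.131,-0.163,0.011,0,0,0.362,0.6]]' >/dev/null;python3 -m crank '[[0,0,0,0,0,0,0.6],[0,0,0,0,0,0,0.6]]';  python3 go.py 460 327 40 9.8; python3 - <<'E'
from h import *
f=cams.grab_frame("wrist");print(f["position"])
cv2.imwrite("pics/w5.png",ortho(f,340,600,110,430,70,2,True))
np.savez("w5.npz",**f)
E
```

```text
clock: 5.6
eef_pos: [458.9, 326.6, 146.8]
tcp_rot: [3.139, 0.007, 0.171]
contact_force: [-0.5, 0.1, -2.0]
opening: 0.687
grasp_force: 44.8
move [ 0.0018 -0.0005  0.1068] turn [0.003  0.0068 0.0003] q6 2.02 F [-0.5  0.1 -2. ]
[523.85567264 338.10723882 269.83715249]
```

View pics/w5.png

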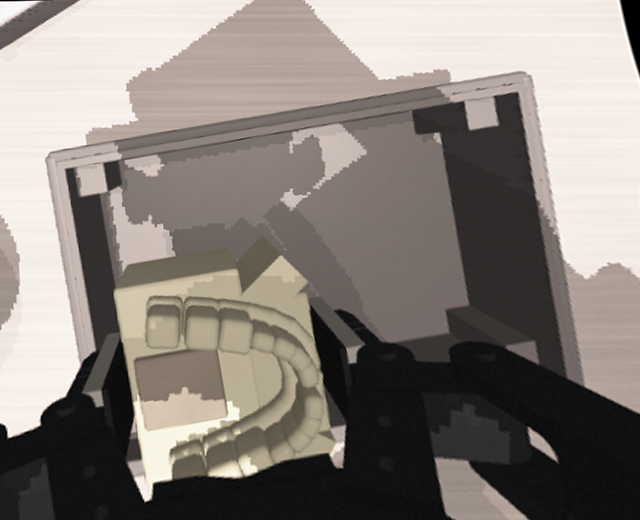

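The pan's top rim corners at px (49,155) and (530,74) confirm its centre as (465.6,271.7) and yaw as 9.65°. The model hangs cleanly inside the +y half. Lowering.

```bash
python3 -m crank '[[0.004,-0.002,0.05,0,0,0,0.6],[0.004,-0.002,0.095,0,0,0,0.6],[0.004,-0.002,0.1,0,0,0,0.6],[0.004,-0.002,0.1,0,0,0,0.6]]';python3 -m crank '[[0,0,0.004,0,0,0,0.6],[0,0,0.006,0,0,0,0.6],[0,0,0.008,0,0,0,0.6],[0,0,0.008,0,0,0,0.6]]'
```

```text
clock: 6.05
eef_pos: [461.6, 328.1, 46.5]
tcp_rot: [3.138, 0.009, 0.17]
contact_force: [0.5, -0.7, -1.9]
opening: 0.692
grasp_force: 45.4
clock: 6.45
eef_pos: [461.8, 329.3, 40.2]
tcp_rot: [3.14, 0.005, 0.171]
contact_force: [0.2, -0.6, -2.6]
opening: 0.692
grasp_force: 45.5
```

```bash
python3 -m crank '[[0,0,0.0015,0,0,0,0.6],[0,0,0.003,0,0,0,0.6],[0,0,0.003,0,0,0,0.6]]';python3 -m crank '[[0,0,0.001,0,0,0,0.6],[0,0,0.002,0,0,0,0.6],[0,0,0.002,0,0,0,0.6]]'
```

```text
clock: 6.75
eef_pos: [461.9, 328.9, 37.1]
tcp_rot: [3.139, 0.006, 0.171]
contact_force: [-0.1, -4.4, 6.3]
opening: 0.689
grasp_force: 46.6
clock: 7.05
eef_pos: [462.8, 328.6, 36.3]
tcp_rot: [3.139, 0.004, 0.171]
contact_force: [2.4, -13.0, 17.1]
opening: 0.687
grasp_force: 48.8
```

```bash
python3 -m crank '[[0,0,-0.001,0,0,0,0.3],[0,0,-0.001,0,0,0,0.2],[0,0,-0.001,0,0,0,0.18],[0,0,-0.001,0,0,0,0.18]]';python3 -m crank '[[0,0,-0.04,0,0,0,0.18],[0,0,-0.09,0,0,0,0.1],[0,0,-0.14,0,0,0,0],[0,0,-0.14,0,0,0,0],[0,0,-0.14,0,0,0,0]]'; python3 go.py 693.5 -109 200 41.3;  python3 - <<'E'
from h import *
f=cams.grab_frame("wrist")
cv2.imwrite("pics/w6.png",f["image"][:,:,::-1])
E
```

```text
clock: 7.45
eef_pos: [461.9, 328.3, 36.0]
tcp_rot: [3.138, 0.006, 0.171]
contact_force: [1.4, -7.3, 5.4]
opening: 0.822
grasp_force: 3.3
clock: 7.95
eef_pos: [463.0, 330.1, 177.1]
tcp_rot: [3.141, 0.003, 0.171]
contact_force: [0.0, -0.6, -1.0]
opening: 1.004
grasp_force: 0.0
move [ 0.1524  0.4719 -0.0229] turn [ 0.      0.0035 -0.5499] q6 2.02 F [ 0.  -0.6 -1. ]
```

View pics/w6.png

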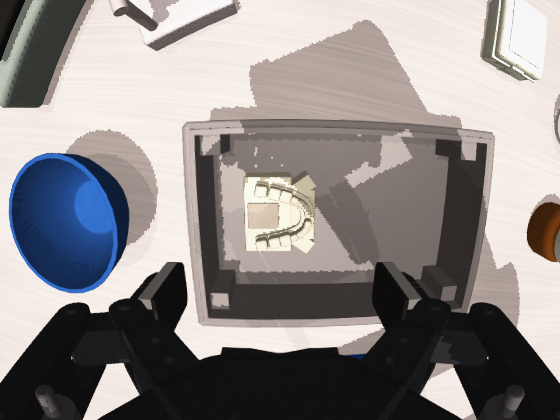

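Lower model stands teeth up in the +y half at px (278,213) and the pan is undisturbed. Now the upper model.

```bash
python3 -m crank '[[0.152,0.472,-0.023,0,0,-0.55,0],[0.152,0.472,-0.023,0,0,-0.55,0],[0.152,0.472,-0.023,0,0,-0.55,0],[0.152,0.472,-0.023,0,0,-0.55,0],[0.152,0.472,-0.023,0,0,-0.55,0]]'>/dev/null; python3 go.py 693.5 -109 100 41.3
```

```text
move [-0.0585  0.2489  0.0845] turn [-0.0029  0.0096  0.0051] q6 1.05 F [1.  0.4 0.1]
```

```bash
python3 -m crank '[[-0.055,0.235,0.08,0,0,0,0],[-0.055,0.235,0.08,0,0,0,0],[-0.055,0.235,0.08,0,0,0,0],[-0.055,0.235,0.08,0,0,0,0],[-0.055,0.235,0.08,0,0,0,0]]'>/dev/null;python3 -m crank '[[0,0,0,0,0,0,0],[0,0,0,0,0,0,0]]'; python3 go.py 693.5 -109 100 41.3; python3 - <<'E'
from h import *
f=cams.grab_frame("wrist")
o=ortho(f,630,760,-190,-45,30,3,True);lab=cv2.cvtColor(o,cv2.COLOR_BGR2LAB)[...,2].astype(int)
m=((lab>137)*255).astype(np.uint8);m=cv2.morphologyEx(m,cv2.MORPH_CLOSE,np.ones((15,15)))
n,L,S,C=cv2.connectedComponentsWithStats(m);print(np.percentile(lab,[10,50,80,90,95]))
i=1+S[1:,4].argmax();pts=cv2.findNonZero((L==i).astype(np.uint8));rc=cv2.minAreaRect(pts);print(S[i],rc)
print("centre",760-rc[0][1]/3,-45-rc[0][0]/3); np.savez("w7.npz",**f)
E
```

```text
clock: 9.2
eef_pos: [683.2, -92.2, 105.0]
tcp_rot: [-3.137, 0.01, 0.719]
contact_force: [-0.7, 0.0, 0.2]
opening: 1.003
grasp_force: 0.0
move [-0.0033  0.0195  0.005 ] turn [-0.0048  0.0097 -0.0022] q6 0.72 F [-0.7  0.   0.2]
[133. 134. 136. 141. 141.]
[   65    75   255   255 34903] ((189.85385131835938, 206.68032836914062), (216.7267608642578, 179.8314666748047), 43.92917251586914)
centre 691.1065572102865 -108.28461710611978
```

```bash
python3 -m crank '[[-0.004,0.0185,0.035,-0.005,0.01,-0.002,0],[-0.004,0.0185,0.07,-0.005,0.01,-0.002,0],[-0.004,0.0185,0.073,-0.005,0.01,-0.002,0],[-0.004,0.0185,0.073,-0.005,0.01,-0.002,0]]' 40;python3 -m crank '[[0,0,0,0,0,0,0.4],[0,0,0,0,0,0,0.6],[0,0,0,0,0,0,0.6],[0,0,0,0,0,0,0.6]]'
```

```text
clock: 9.65
eef_pos: [692.4, -106.7, 34.5]
tcp_rot: [3.14, -0.002, 0.724]
contact_force: [-0.2, -0.6, 0.1]
opening: 1.001
grasp_force: 0.0
clock: 10.05
eef_pos: [694.7, -107.7, 37.6]
tcp_rot: [3.136, -0.005, 0.723]
contact_force: [-1.8, 2.9, 5.5]
opening: 0.686
grasp_force: 41.9
```

```bash
python3 -m crank '[[0,0,-0.02,0,0,0,0.6],[0,0,-0.06,0,0,0,0.6],[0,0,-0.11,0,0,0,0.6],[0,0,-0.13,0,0,0,0.6]]' 50;python3 go.py 478 216 165 9.7;python3 - <<'E'
from h import *
f=cams.grab_frame("wrist")
o=f["image"];lab=cv2.cvtColor(o,cv2.COLOR_RGB2LAB)[...,2]
m=(lab>139).astype(np.uint8);m=cv2.morphologyEx(m,cv2.MORPH_CLOSE,np.ones((7,7)))
n,L,S,C=cv2.connectedComponentsWithStats(m);print([ (S[i].tolist(),C[i].round().tolist()) for i in S[1:,4].argsort()[::-1][:3]+1])
E
```

```text
clock: 10.45
eef_pos: [695.2, -108.2, 171.6]
tcp_rot: [3.132, -0.008, 0.723]
contact_force: [0.9, 0.6, -1.5]
opening: 0.685
grasp_force: 54.5
move [ 0.0516 -0.3868  0.0032] turn [ 0.0073 -0.0107  0.5537] q6 0.69 F [ 0.9  0.6 -1.5]
[([208, 212, 146, 143, 15268], [282.0, 278.0]), ([407, 189, 94, 89, 5203], [452.0, 234.0]), ([37, 252, 76, 77, 2963], [75.0, 287.0])]
```

```bash
python3 -m crank '[[0.052,-0.387,0.003,0.007,-0.01,0.554,0.6],[0.052,-0.387,0.003,0.007,-0.01,0.554,0.6],[0.052,-0.387,0.003,0.007,-0.01,0.554,0.6],[0.052,-0.387,0.003,0.007,-0.01,0.554,0.6],[0.052,-0.387,0.003,0.007,-0.01,0.554,0.6]]'>/dev/null;python3 go.py 478 215.5 165 9.7
```

```text
move [-0.0548 -0.1249 -0.0016] turn [-0.0026  0.0057 -0.0045] q6 1.58 F [ 0.1  0.4 -1.8]
```

```bash
python3 -m crank '[[-0.053,-0.12,0,0,0,0,0.6],[-0.053,-0.12,0,0,0,0,0.6],[-0.053,-0.12,0,0,0,0,0.6],[-0.053,-0.12,0,0,0,0,0.6],[-0.053,-0.12,0,0,0,0,0.6]]'>/dev/null;python3 go.py 478 215.5 50 9.7
```

```text
move [-0.0016 -0.0058  0.1134] turn [-0.0024  0.0057  0.0017] q6 1.8 F [-0.4 -0.2 -0.6]
```

```bash
python3 -m crank '[[-0.0015,-0.006,0.04,-0.002,0.006,0.002,0.6],[-0.0015,-0.006,0.08,-0.002,0.006,0.002,0.6],[-0.0015,-0.006,0.109,-0.002,0.006,0.002,0.6],[-0.0015,-0.006,0.11,-0.002,0.006,0.002,0.6],[-0.0015,-0.006,0.11,-0.002,0.006,0.002,0.6]]';python3 -m crank '[[0,0,0.002,0,0,0,0.6],[0,0,0.004,0,0,0,0.6],[0,0,0.006,0,0,0,0.6]]';python3 -m crank '[[0,0,0.0015,0,0,0,0.6],[0,0,0.003,0,0,0,0.6],[0,0,0.003,0,0,0,0.6]]'
```

```text
clock: 12.0
eef_pos: [478.7, 214.3, 53.1]
tcp_rot: [-3.141, 0.001, 0.166]
contact_force: [0.3, -0.1, -1.0]
opening: 0.682
grasp_force: 54.6
clock: 12.3
eef_pos: [479.0, 215.3, 48.0]
tcp_rot: [-3.141, -0.001, 0.167]
contact_force: [0.5, -0.6, -1.8]
opening: 0.682
grasp_force: 54.6
clock: 12.6
eef_pos: [478.1, 215.0, 43.9]
tcp_rot: [-3.141, 0.001, 0.167]
contact_force: [0.2, 0.0, -0.6]
opening: 0.679
grasp_force: 54.6
```

```bash
python3 -m crank '[[0,0,0.001,0,0,0,0.6],[0,0,0.002,0,0,0,0.6],[0,0,0.002,0,0,0,0.6]]';python3 -m crank '[[0,0,0.001,0,0,0,0.6],[0,0,0.0015,0,0,0,0.6],[0,0,0.0015,0,0,0,0.6]]'
```

```text
clock: 12.9
eef_pos: [478.2, 215.1, 41.9]
tcp_rot: [-3.141, 0.001, 0.167]
contact_force: [-0.7, -0.1, -0.3]
opening: 0.684
grasp_force: 54.7
clock: 13.2
eef_pos: [478.2, 215.1, 41.7]
tcp_rot: [-3.141, 0.001, 0.167]
contact_force: [-6.2, -0.4, 18.9]
opening: 0.687
grasp_force: 56.6
```

Contact at the expected height (41.7). Releasing and rising.

```bash
python3 -m crank '[[0,0,-0.001,0,0,0,0.3],[0,0,-0.001,0,0,0,0.2],[0,0,-0.001,0,0,0,0.18],[0,0,-0.001,0,0,0,0.18]]';python3 -m crank '[[0,0,-0.04,0,0,0,0.18],[0,0,-0.09,0,0,0,0.1],[0,0,-0.14,0,0,0,0],[0,0,-0.18,0,0,0,0],[0,0,-0.18,0,0,0,0]]'; python3 go.py 476 -258 200 -1.8;  python3 - <<'E'
from h import *
f=cams.grab_frame("wrist");np.savez("w8.npz",**f)
o=f["image"];lab=cv2.cvtColor(o,cv2.COLOR_RGB2LAB)[...,2]
m=(lab>136).astype(np.uint8);m=cv2.morphologyEx(m,cv2.MORPH_OPEN,np.ones((5,5)))
n,L,S,C=cv2.connectedComponentsWithStats(m)
for i in S[1:,4].argsort()[::-1][:5]+1: print(S[i],C[i].round(),onplane(f,C[i],30,True).round())
E
```

```text
clock: 13.6
eef_pos: [478.4, 215.2, 41.4]
tcp_rot: [-3.141, 0.0, 0.167]
contact_force: [0.2, 1.0, 1.2]
opening: 0.819
grasp_force: 0.8
clock: 14.1
eef_pos: [481.3, 216.2, 227.0]
tcp_rot: [-3.139, -0.008, 0.167]
contact_force: [1.2, 0.8, -0.3]
opening: 0.998
grasp_force: 0.0
move [-0.0841  0.4668  0.025 ] turn [-0.0036 -0.0082  0.1981] q6 1.82 F [ 1.2  0.8 -0.3]
[ 252  168   59   69 3086] [285. 206.] [474. 210.  30.]
[ 434  191   47   59 1393] [452. 215.] [495.  22.  30.]
[156 177  42  50 836] [180. 200.] [462. 318.  30.]
[145 194  25  21 506] [157. 204.] [453. 343.  30.]
[375  37  13  14 131] [380.  44.] [656. 143.  30.]
```

Both models now stand in their halves: blobs at px (285,206) and (170,202). The divider fit is tight, so I'll fit the pan pose to the edges of this frame while heading for the divider.

```bash
cat > fitpan.py <<'E'
from h import *;from scipy.optimize import least_squares
f=dict(np.load("w8.npz"))
g=cv2.GaussianBlur(cv2.cvtColor(f["image"],cv2.COLOR_RGB2GRAY),(3,3),0);e=cv2.Canny(g,30,80)
D=np.minimum(cv2.distanceTransform(255-e,cv2.DIST_L2,5),8)
def rect(a,b,z,o=(0,0)):
    t=np.linspace(-1,1,60);u=np.ones(60)
    p=np.r_[np.c_[a*t,b*u],np.c_[a*t,-b*u],np.c_[a*u,b*t],np.c_[-a*u,b*t]]+o
    return np.c_[p,np.full(len(p),z)]
P=np.r_[rect(79,119,70),rect(75,115,70)]
for sx in(1,-1):
    for sy in(1,-1): P=np.r_[P,rect(8,8,54,(sx*67,sy*107))[::4]]
def uv(p):
    q=P.copy();q[:,:2]=q[:,:2]@rot([0,0,p[2]])[:2,:2].T+p[:2];q[:,2]+=p[3]
    return project(f,q,True)
def res(p):
    u=uv(p);return np.r_[cv2.remap(D,u[:,:1].astype(np.float32),u[:,1:].astype(np.float32),cv2.INTER_LINEAR,borderValue=8).ravel(),(p[3])/3]
best=min((least_squares(res,[x,y,.168,dz],x_scale=[1,1,.01,1],diff_step=1e-3,loss="soft_l1") for x in(461,466,471) for y in(267,272,277) for dz in(0,8)),key=lambda s:s.cost)
print(best.x.round(3),np.degrees(best.x[2]).round(2),best.cost,"frac<1.5px",(res(best.x)<1.5).mean(),f["position"])
E
python3 fitpan.py
python3 -m crank '[[-0.084,0.467,0.025,-0.004,-0.008,0.198,0],[-0.084,0.467,0.025,-0.004,-0.008,0.198,0],[-0.084,0.467,0.025,-0.004,-0.008,0.198,0],[-0.084,0.467,0.025,-0.004,-0.008,0.198,0],[-0.084,0.467,0.025,-0.004,-0.008,0.198,0]]'>/dev/null;python3 go.py 476 -258 200 -1.8
```

```text
[4.61283e+02 2.74916e+02 1.72000e-01 0.00000e+00] 9.88 715.5886130164256 frac<1.5px 0.6685159500693482 [544.45982556 226.42230058 350.98218649]
move [0.0087 0.2214 0.0074] turn [0.0045 0.0109 0.0006] q6 1.53 F [ 0.9 -0.8 -0.1]
```

```bash
sed -i 's/^best=.*/from scipy.optimize import minimize\nJ=lambda p:(np.minimum(res(p),6)).mean()+.02*abs(p[3])\nS=[minimize(J,[x,y,.168,dz],method="Nelder-Mead",options=dict(initial_simplex=[[x,y,.168,dz],[x+5,y,.168,dz],[x,y+5,.168,dz],[x,y,.19,dz],[x,y,.168,dz+5]])) for x in(461,466,471) for y in(267,272,277) for dz in(-5,0,5)];best=min(S,key=lambda s:s.fun);print(*[s.x.round(3).tolist()+[round(s.fun,3)] for s in sorted(S,key=lambda s:s.fun)[:4]],sep="\\n")/;s/best.cost/best.fun/' fitpan.py;python3 fitpan.py
python3 -m crank '[[0.009,0.218,0.007,0.004,0.01,0,0],[0.009,0.218,0.007,0.004,0.01,0,0],[0.009,0.218,0.007,0.004,0.01,0,0],[0.009,0.218,0.007,0.004,0.01,0,0],[0.009,0.218,0.007,0.004,0.01,0,0]]'>/dev/null; python3 -m crank '[[0,0,0,0,0,0,0]]';python3 go.py 476 -258 200 -1.8
python3 - <<'E'
from h import *
f=cams.grab_frame("wrist");np.savez("w9.npz",**f)
E
```

```text
[460.601, 274.492, 0.175, -1.173, np.float64(1.421)]
[460.607, 274.461, 0.175, -1.219, np.float64(1.421)]
[460.626, 274.493, 0.175, -1.214, np.float64(1.421)]
[460.603, 274.469, 0.175, -1.121, np.float64(1.421)]
[ 4.60601e+02  2.74492e+02  1.75000e-01 -1.17300e+00] 10.03 1.4206947154679268 frac<1.5px 0.6768377253814147 [544.45982556 226.42230058 350.98218649]
clock: 15.25
eef_pos: [476.6, -255.0, 200.1]
tcp_rot: [-3.141, 0.001, -0.035]
contact_force: [0.5, -0.0, -0.4]
opening: 0.997
grasp_force: 0.0
move [-0.0005  0.0031  0.0001] turn [-0.0003  0.0009 -0.0031] q6 1.11 F [ 0.5 -0.  -0.4]
```

```bash
cat > fit2.py <<'E'
from fitpan import *
pb=best.x;u=uv(pb)
def draw(f,u,s,box):
    c0,c1,r0,r1=box;im=cv2.resize(f["image"][r0:r1,c0:c1,::-1].copy(),None,fx=s,fy=s,interpolation=cv2.INTER_CUBIC)
    for a in u[::3]: cv2.circle(im,tuple(((a-[c0,r0]+.5)*s).astype(int).tolist()),1,(0,0,255),-1)
    return im
b=lambda u:(max(0,int(u[:,0].min())-25),min(560,int(u[:,0].max())+25),max(0,int(u[:,1].min())-25),min(420,int(u[:,1].max())+25))
A=draw(f,u,1.3,b(u));print(A.shape)
import fitpan as F
f9=dict(np.load("w9.npz"));F.f=f9
g=cv2.GaussianBlur(cv2.cvtColor(f9["image"],cv2.COLOR_RGB2GRAY),(3,3),0);e=cv2.Canny(g,30,80)
F.D=np.minimum(cv2.distanceTransform(255-e,cv2.DIST_L2,5),8);F.P=np.r_[rect(71,111,4),rect(32,5,38)[::2]]
S=[minimize(J,[x,y,t,0],method="Nelder-Mead",options=dict(initial_simplex=[[x,y,t,0],[x+5,y,t,0],[x,y+5,t,0],[x,y,t+.03,0],[x,y,t,4]])) for x in(471,476,481) for y in(-263,-258,-253) for t in(-.04,)]
S.sort(key=lambda s:s.fun);print(*[s.x.round(3).tolist()+[round(s.fun,3)] for s in S[:3]],sep="\n")
u=uv(S[0].x);B=draw(f9,u,1.0,b(u));print(B.shape)
W=max(A.shape[1],B.shape[1]);p=lambda i:cv2.copyMakeBorder(i,0,0,0,W-i.shape[1],cv2.BORDER_CONSTANT)
o=np.vstack([p(A),p(B)]);k=min(800/o.shape[1],600/o.shape[0],1);cv2.imwrite("pics/fit.png",cv2.resize(o,None,fx=k,fy=k,interpolation=cv2.INTER_AREA));print(o.shape,k)
E
python3 fit2.py | tail -7
```

```text
[ 4.60601e+02  2.74492e+02  1.75000e-01 -1.17300e+00] 10.03 1.4206947154679268 frac<1.5px 0.6768377253814147 [544.45982556 226.42230058 350.98218649]
(283, 394, 3)
[475.682, -257.609, -0.036, 0.003, np.float64(0.376)]
[475.685, -257.606, -0.036, 0.008, np.float64(0.376)]
[475.692, -257.618, -0.036, 0.046, np.float64(0.376)]
(187, 270, 3)
(470, 394, 3) 1
```

View pics/fit.png

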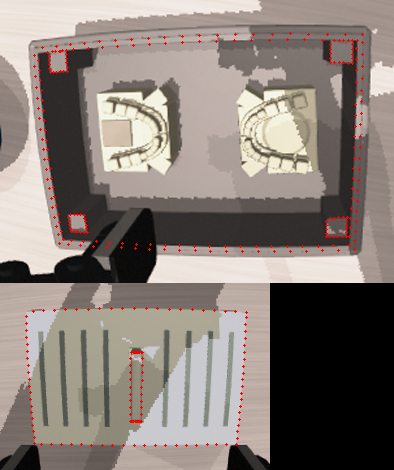

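The divider fit lies exactly on its edges (475.7,-257.6, yaw -2.06°). The pan's rim has a lip about 3 mm wider than the nominal body, visible at the right corner (370,28), and that biased the pan fit. Refitting with the lip as a free parameter.

```bash
python3 - <<'E'
import io,contextlib
with contextlib.redirect_stdout(io.StringIO()):
    import fitpan as F
from h import *;from scipy.optimize import minimize
po=F.P[480:]
for nm,sets in[("lip3+posts",[F.rect(82,122,70),po]),("lip3",[F.rect(82,122,70)]),("posts",[po]),("all",[F.rect(82,122,70),F.rect(75,115,70),po])]:
    F.P=np.vstack(sets)
    S=[minimize(F.J,[x,y,.17,0],method="Nelder-Mead",options=dict(initial_simplex=[[x,y,.17,0],[x+4,y,.17,0],[x,y+4,.17,0],[x,y,.19,0],[x,y,.17,4]])) for x in(458,462,466) for y in(268,272,276)]
    s=min(S,key=lambda s:s.fun);print(nm,s.x.round(3),round(s.fun,3))
E
python3 go.py 475.7 -257.6 26 -2.06
```

```text
lip3+posts [4.62341e+02 2.73017e+02 1.74000e-01 3.55300e+00] 1.112
lip3 [ 4.65125e+02  2.71481e+02  1.75000e-01 -5.81200e+00] 0.664
posts [ 4.60679e+02  2.74298e+02  1.75000e-01 -9.82000e-01] 0.796
all [4.61330e+02 2.74433e+02 1.76000e-01 4.89000e-01] 1.078
move [-0.0005  0.0045  0.1742] turn [-0.001   0.0012  0.0023] q6 1.11 F [ 0.3  0.1 -0.6]
```

```bash
python3 - <<'E'
import io,contextlib
with contextlib.redirect_stdout(io.StringIO()):
    import fitpan as F
from h import *;from scipy.optimize import minimize
po=F.P[480:];F.P=np.vstack([F.rect(82,122,70),po])
fr=[(cams.grab_frame(n),n) for n in("scene","side")]
dist=[]
for f,n in fr:
    g=cv2.cvtColor(f["image"],cv2.COLOR_RGB2GRAY);dist.append(np.minimum(cv2.distanceTransform(255-cv2.Canny(g,40,100),cv2.DIST_L2,5),6))
def cost(p,k):
    q=F.P.copy();q[:,:2]=q[:,:2]@rot([0,0,p[2]])[:2,:2].T+p[:2]
    u=project(fr[k][0],q).astype(np.float32);return cv2.remap(dist[k],u[:,:1],u[:,1:],cv2.INTER_LINEAR).mean()
for nm,J in[("scene",lambda p:cost(p,0)),("side",lambda p:cost(p,1)),("both",lambda p:cost(p,0)+cost(p,1))]:
    s=min((minimize(J,[x,y,.17],method="Nelder-Mead",options=dict(initial_simplex=[[x,y,.17],[x+4,y,.17],[x,y+4,.17],[x,y,.19]])) for x in(458,462,466) for y in(268,272,276)),key=lambda s:s.fun);print(nm,s.x.round(3),round(s.fun,3))
E
python3 -m crank '[[-0.0005,0.0045,0.05,-0.001,0.001,0.002,0.3],[-0.0005,0.0045,0.1,-0.001,0.001,0.002,0.5],[-0.0005,0.0045,0.15,-0.001,0.001,0.002,0.5],[-0.0005,0.0045,0.173,-0.001,0.001,0.002,0.5],[-0.0005,0.0045,0.173,-0.001,0.001,0.002,0.5]]' 40; python3 go.py 475.7 -257.6 26 -2.06
```

```text
scene [4.64252e+02 2.72888e+02 1.71000e-01] 0.594
side [4.55348e+02 2.77940e+02 1.79000e-01] 0.733
both [4.61631e+02 2.77427e+02 1.69000e-01] 1.665
clock: 15.9
eef_pos: [474.9, -254.5, 25.8]
tcp_rot: [-3.14, 0.004, -0.031]
contact_force: [0.7, -0.3, -0.2]
opening: 0.495
grasp_force: 0.0
move [ 0.0009  0.0031 -0.0002] turn [-0.0018  0.0038  0.0046] q6 1.11 F [ 0.7 -0.3 -0.2]
```

```bash
python3 -m crank '[[0.001,0.003,0,-0.002,0.004,0.005,0.5],[0.001,0.003,0,-0.002,0.004,0.005,0.5],[0.001,0.003,0,-0.002,0.004,0.005,0.8],[0.001,0.003,0,-0.002,0.004,0.005,1]]' 60; python3 -m crank '[[0,0,0,0,0,0,1],[0,0,0,0,0,0,1],[0,0,0,0,0,0,1],[0,0,0,0,0,0,1]]'
```

```text
clock: 16.3
eef_pos: [479.0, -260.8, 30.5]
tcp_rot: [3.137, -0.009, -0.038]
contact_force: [-0.1, 1.0, 0.2]
opening: 0.171
grasp_force: 0.0
clock: 16.7
eef_pos: [479.0, -260.8, 30.5]
tcp_rot: [3.137, -0.008, -0.038]
contact_force: [-1.2, 1.7, 10.0]
opening: 0.104
grasp_force: 60.1
```

```bash
python3 -m crank '[[0,0,-0.03,0,0,0,1],[0,0,-0.08,0,0,0,1],[0,0,-0.13,0,0,0,1],[0,0,-0.18,0,0,0,1],[0,0,-0.18,0,0,0,1]]'>/dev/null; python3 -m crank '[[0,0,0,0,0,0,1],[0,0,0,0,0,0,1]]'; cat > held.py <<'E'
import io,contextlib
with contextlib.redirect_stdout(io.StringIO()):
    import fitpan as F
from h import *;from scipy.optimize import minimize
f=cams.grab_frame("wrist");s=r.sense();F.f=f
g=cv2.GaussianBlur(cv2.cvtColor(f["image"],cv2.COLOR_RGB2GRAY),(3,3),0)
F.D=np.minimum(cv2.distanceTransform(255-cv2.Canny(g,30,80),cv2.DIST_L2,5),8)
F.P=F.rect(71,111,4);e=s["eef_pos"];psi=s["tcp_rot"][2]
F.J=lambda p:(np.minimum(F.res(np.r_[p[:3],e[2]-30+p[3]]),6)[:-1]).mean()
S=[minimize(F.J,[e[0]+a,e[1]+b,psi,c],method="Nelder-Mead",options=dict(maxiter=600,initial_simplex=[[e[0]+a,e[1]+b,psi,c],[e[0]+a+4,e[1]+b,psi,c],[e[0]+a,e[1]+b+4,psi,c],[e[0]+a,e[1]+b,psi+.03,c],[e[0]+a,e[1]+b,psi,c+5]])) for a in(-6,0) for b in(-3,3) for c in(0,)]
S.sort(key=lambda q:q.fun)
for q in S[:2]:
    d=rot([0,0,-psi])@np.r_[q.x[:2]-e[:2],0];print("plate rel TCP (along psi, left):",d[:2].round(2),"z",round(q.x[3]-30,1),"yaw rel deg",np.degrees(q.x[2]-psi).round(2),round(q.fun,3))
E
python3 held.py;python3 go.py 466 272 205 9.85
```

```text
clock: 17.4
eef_pos: [476.1, -259.3, 208.0]
tcp_rot: [3.139, -0.005, -0.038]
contact_force: [-0.5, -0.1, -2.3]
opening: 0.104
grasp_force: 59.0
plate rel TCP (along psi, left): [-3.26 -0.5 ] z -30.3 yaw rel deg 0.03 2.373
plate rel TCP (along psi, left): [-3.24 -0.49] z -30.3 yaw rel deg 0.04 2.374
move [-0.0303 -0.5305  0.0012] turn [ 0.0026 -0.0038 -0.2102] q6 1.11 F [ 0.2 -0.4 -2.3]
```

The plate hangs square in the gripper, 3.3 mm behind the TCP. Carrying it over the pan.

```bash
python3 -m crank '[[-0.03,-0.531,0,0,0,-0.21,1],[-0.03,-0.531,0,0,0,-0.21,1],[-0.03,-0.531,0,0,0,-0.21,1],[-0.03,-0.531,0,0,0,-0.21,1],[-0.03,-0.531,0,0,0,-0.21,1]]'>/dev/null;python3 go.py 465.6 273.5 205 9.85
```

```text
move [ 0.0425 -0.2784  0.0005] turn [ 0.0042 -0.0029 -0.0006] q6 1.38 F [ 1.1  0.5 -1.7]
```

```bash
python3 -m crank '[[0.042,-0.268,0,0.004,-0.003,0,1],[0.042,-0.268,0,0.004,-0.003,0,1],[0.042,-0.268,0,0.004,-0.003,0,1],[0.042,-0.268,0,0.004,-0.003,0,1],[0.042,-0.268,0,0.004,-0.003,0,1]]'>/dev/null;python3 -m crank '[[0.042,-0.02,0.05,0,0,0,1],[0,0,0.05,0,0,0,1],[0,0,0.06,0,0,0,1],[0,0,0.06,0,0,0,1]]';python3 go.py 465.6 273.5 110 9.85
```

```text
clock: 18.85
eef_pos: [466.2, 239.0, 143.9]
tcp_rot: [3.139, 0.004, 0.172]
contact_force: [0.8, 0.3, -2.2]
opening: 0.107
grasp_force: 59.3
move [ 0.0055 -0.0342  0.0338] turn [0.0028 0.0037 0.    ] q6 1.87 F [ 0.8  0.3 -2.2]
```

```bash
python3 -m crank '[[0.0055,-0.034,0.02,0.003,0.004,0,1],[0.0055,-0.034,0.02,0.003,0.004,0,1],[0.0055,-0.034,0.02,0.003,0.004,0,1],[0.0055,-0.034,0.02,0.003,0.004,0,1]]'; python3 go.py 465.6 273.5 110 9.85
```

```text
clock: 19.25
eef_pos: [468.6, 274.2, 127.9]
tcp_rot: [-3.139, -0.008, 0.172]
contact_force: [-0.3, 0.4, -1.2]
opening: 0.103
grasp_force: 59.5
move [-0.0032  0.0002  0.0179] turn [-0.0023 -0.0075 -0.0002] q6 1.93 F [-0.3  0.4 -1.2]
```

```bash
cat > rel.py <<'E'
# same frame: pan rim (lip) fitted around the held plate; prints pan centre in world and plate centre for comparison
import io,contextlib
with contextlib.redirect_stdout(io.StringIO()):
    import held as H
F=H.F;from h import *;from scipy.optimize import minimize
F.P=F.rect(82,122,70)
S=[minimize(lambda p:np.minimum(F.res(np.r_[p,0]),6).mean(),[x,y,.172],method="Nelder-Mead",options=dict(initial_simplex=[[x,y,.172],[x+3,y,.172],[x,y+3,.172],[x,y,.185]])) for x in(459,463,467) for y in(269,273,277)]
S.sort(key=lambda s:s.fun)
for s in S[:2]: print("pan",s.x.round(3),round(s.fun,2))
print("plate",H.S[0].x.round(3),round(H.S[0].fun,2),"tcp",H.e.round(1),H.psi)
E
python3 rel.py
```

```text
pan [4.63976e+02 2.74114e+02 1.74000e-01] 3.14
pan [4.63992e+02 2.74155e+02 1.74000e-01] 3.14
plate [ 4.65262e+02  2.73781e+02  1.72000e-01 -6.02000e-01] 2.24 tcp [468.6 274.1 127.9] 0.1714063878699179
```

```bash
python3 -m crank '[[-0.0025,0,0.01,-0.002,-0.006,0,1],[-0.0025,0,0.02,-0.002,-0.006,0,1],[-0.0025,0,0.027,-0.002,-0.006,0,1],[-0.0025,0,0.027,-0.002,-0.006,0,1]]';python3 -m crank '[[0,0,0.004,0,0,0,1],[0,0,0.008,0,0,0,1],[0,0,0.008,0,0,0,1]]'
```

```text
clock: 19.7
eef_pos: [465.1, 273.6, 98.7]
tcp_rot: [3.141, 0.002, 0.172]
contact_force: [-0.7, -0.1, -2.1]
opening: 0.105
grasp_force: 59.5
clock: 20.0
eef_pos: [465.8, 274.1, 91.7]
tcp_rot: [-3.142, -0.0, 0.172]
contact_force: [0.0, -0.1, -1.6]
opening: 0.108
grasp_force: 59.5
```

Plate is below the rim with no contact force. On down to the ledges.

```bash
python3 -m crank '[[0,0,0.002,0,0,0,1],[0,0,0.004,0,0,0,1],[0,0,0.005,0,0,0,1],[0,0,0.005,0,0,0,1]]';python3 -m crank '[[0,0,0.001,0,0,0,1],[0,0,0.002,0,0,0,1],[0,0,0.002,0,0,0,1]]'
```

```text
clock: 20.4
eef_pos: [465.9, 274.2, 87.0]
tcp_rot: [-3.141, -0.001, 0.172]
contact_force: [0.2, 0.1, -2.0]
opening: 0.104
grasp_force: 59.5
clock: 20.7
eef_pos: [466.0, 274.2, 85.1]
tcp_rot: [-3.141, -0.001, 0.172]
contact_force: [-0.6, 0.4, -1.5]
opening: 0.101
grasp_force: 59.5
```

```bash
python3 -m crank '[[0,0,0.001,0,0,0,1],[0,0,0.0015,0,0,0,1],[0,0,0.0015,0,0,0,1]]';python3 -m crank '[[0,0,0.0005,0,0,0,1],[0,0,0.001,0,0,0,1],[0,0,0.001,0,0,0,1]]'
```

```text
clock: 21.0
eef_pos: [466.0, 274.3, 84.5]
tcp_rot: [-3.141, -0.001, 0.172]
contact_force: [-4.1, -1.8, 9.1]
opening: 0.103
grasp_force: 61.3
clock: 21.3
eef_pos: [466.0, 274.3, 84.4]
tcp_rot: [-3.141, -0.001, 0.172]
contact_force: [-7.9, -4.7, 23.2]
opening: 0.106
grasp_force: 63.3
```

Contact exactly at ledge height (84.4). Releasing, then checking that the plate is level in the pan by fitting it.

```bash
python3 -m crank '[[0,0,-0.001,0,0,0,0.8],[0,0,-0.001,0,0,0,0.6],[0,0,-0.001,0,0,0,0.5],[0,0,-0.001,0,0,0,0.5]]';python3 -m crank '[[0,0,-0.04,0,0,0,0.5],[0,0,-0.09,0,0,0,0.2],[0,0,-0.14,0,0,0,0],[0,0,-0.17,0,0,0,0],[0,0,-0.17,0,0,0,0]]'>/dev/null; python3 -m crank '[[0,0,0,0,0,0,0],[0,0,0,0,0,0,0]]'; cat > plate.py <<'E'
import io,contextlib
with contextlib.redirect_stdout(io.StringIO()):
    import fitpan as F
from h import *;from scipy.optimize import minimize
f=cams.grab_frame("wrist");np.savez("w10.npz",**f);F.f=f
g=cv2.GaussianBlur(cv2.cvtColor(f["image"],cv2.COLOR_RGB2GRAY),(3,3),0)
F.D=np.minimum(cv2.distanceTransform(255-cv2.Canny(g,30,80),cv2.DIST_L2,5),8);po=F.P[480:]
def fit(P,tilt):
    def uv(p):
        q=P@rot([p[3],p[4],p[2]]).T if tilt else P@rot([0,0,p[2]]).T
        q=q+[p[0],p[1],p[5] if tilt else 0]; return project(f,q,True).astype(np.float32)
    n=6 if tilt else 3
    def J(p):
        u=uv(p);return np.minimum(cv2.remap(F.D,u[:,:1],u[:,1:],cv2.INTER_LINEAR,borderValue=6),6).mean()
    st=np.array([4,4,.02,.02,.02,4])[:n]
    S=[]
    for x in(460,464):
        for y in(271,275):
            x0=np.array([x,y,.172,0,0,0])[:n];S.append(minimize(J,x0,method="Nelder-Mead",options=dict(maxiter=3000,maxfev=3000,initial_simplex=np.vstack([x0,x0+np.diag(st)]))))
    s=min(S,key=lambda s:s.fun);return s.x.round(3),round(s.fun,2)
print("plate level",fit(F.rect(71,111,58),0),"tilt",fit(F.rect(71,111,58),1),"grip",fit(F.rect(32,5,92),0));print("rim",fit(F.rect(82,122,70),0))
E
python3 plate.py; python3 go.py 684 119 150 -3.7
```

```text
clock: 21.7
eef_pos: [465.9, 274.2, 83.4]
tcp_rot: [-3.141, -0.0, 0.172]
contact_force: [-0.8, -0.3, -0.1]
opening: 0.503
grasp_force: 0.0
clock: 22.4
eef_pos: [465.1, 273.7, 252.1]
tcp_rot: [3.141, 0.002, 0.172]
contact_force: [0.5, -0.3, -0.4]
opening: 1.001
grasp_force: 0.0
plate level (array([4.62611e+02, 2.73380e+02, 1.73000e-01]), np.float64(0.3)) tilt (array([4.62459e+02, 2.73362e+02, 1.72000e-01, 0.00000e+00, 5.00000e-03,
       2.81000e-01]), np.float64(0.29)) grip (array([4.62431e+02, 2.74026e+02, 1.65000e-01]), np.float64(0.73))
rim (array([4.64317e+02, 2.76508e+02, 1.72000e-01]), np.float64(1.58))
move [0.1895 0.1897 0.1017] turn [0.0011 0.0019 0.2364] q6 1.93 F [ 0.8 -0.6  0.4]
```

Plate sits level on the ledges at (462.6,273.4), z 58, yaw 9.9°. Next the white denture box.

```bash
python3 -m crank '[[0.19,0.19,0.1,0,0,0.236,0],[0.19,0.19,0.1,0,0,0.236,0],[0.19,0.19,0.1,0,0,0.236,0],[0.19,0.19,0.1,0,0,0.236,0],[0.19,0.19,0.1,0,0,0.236,0]]'>/dev/null;python3 -m crank '[[0.022,0.022,0.012,0,0,0,0],[0.022,0.022,0.012,0,0,0,0],[0.022,0.022,0.012,0,0,0,0]]'; cat > top.py <<'E'
# fit of a box top: args x y psi a b z
import io,contextlib,sys
with contextlib.redirect_stdout(io.StringIO()):
    import fitpan as F
from h import *;from scipy.optimize import minimize
x,y,t,a,b,z=map(float,sys.argv[1:7]);f=cams.grab_frame("wrist")
g=cv2.GaussianBlur(cv2.cvtColor(f["image"],cv2.COLOR_RGB2GRAY),(3,3),0)
D=np.minimum(cv2.distanceTransform(255-cv2.Canny(g,25,70),cv2.DIST_L2,5),8);P=F.rect(a,b,z)
def J(p):
    u=project(f,P@rot([0,0,p[2]]).T+[p[0],p[1],0],True).astype(np.float32);return cv2.remap(D,u[:,:1],u[:,1:],cv2.INTER_LINEAR,borderValue=8).mean()
S=[]
for dx in(-5,0,5):
    for dy in(-5,0,5):
        x0=np.array([x+dx,y+dy,np.radians(t)]);S.append(minimize(J,x0,method="Nelder-Mead",options=dict(initial_simplex=np.vstack([x0,x0+np.diag([4,4,.05])]))))
s=min(S,key=lambda s:s.fun);print("top",s.x[:2].round(1),np.degrees(s.x[2]).round(2),round(s.fun,2))
E
python3 top.py 684 119 -3.7 40 31 38;python3 go.py 684 119 28 -3.7
```

```text
clock: 23.25
eef_pos: [677.0, 115.2, 152.3]
tcp_rot: [3.141, 0.003, -0.066]
contact_force: [-0.1, 0.1, 0.5]
opening: 1.003
grasp_force: 0.0
top [686.5 118.2] -5.34 0.95
move [ 0.0071 -0.0034  0.1252] turn [-0.0001  0.0019 -0.0001] q6 1.8 F [-0.2 -0.4  1. ]
```

```bash
python3 -m crank '[[0.008,-0.003,0.04,0,0,0.014,0],[0.008,-0.003,0.08,0,0,0.014,0],[0.008,-0.003,0.12,0,0,0.014,0],[0.008,-0.003,0.124,0,0,0.014,0],[0.008,-0.003,0.124,0,0,0.014,0]]' 30;python3 -m crank '[[0,0,0,0,0,0,0.3],[0,0,0,0,0,0,0.5],[0,0,0,0,0,0,0.6],[0,0,0,0,0,0,0.6]]'
```

```text
clock: 23.8
eef_pos: [685.2, 119.3, 30.4]
tcp_rot: [3.142, 0.001, -0.077]
contact_force: [0.6, 0.3, 0.2]
opening: 0.997
grasp_force: 0.0
clock: 24.2
eef_pos: [688.0, 119.0, 33.5]
tcp_rot: [-3.14, -0.005, -0.078]
contact_force: [-0.2, 1.6, 7.7]
opening: 0.722
grasp_force: 33.8
```

```bash
python3 -m crank '[[0,0,-0.02,0,0,0,0.6],[0,0,-0.06,0,0,0,0.6],[0,0,-0.11,0,0,0,0.6],[0,0,-0.15,0,0,0,0.6],[0,0,-0.15,0,0,0,0.6]]';python3 go.py 454.6 331 180 9.9
```

```text
clock: 24.7
eef_pos: [690.1, 119.0, 189.2]
tcp_rot: [-3.138, -0.013, -0.078]
contact_force: [0.8, 0.4, -0.0]
opening: 0.722
grasp_force: 33.2
move [-0.2515 -0.1929  0.0067] turn [-0.0018 -0.0132 -0.2511] q6 1.82 F [ 0.8  0.4 -0. ]
```

```bash
python3 -m crank '[[-0.251,-0.193,0.007,-0.002,-0.01,-0.251,0.6],[-0.251,-0.193,0.007,-0.002,-0.01,-0.251,0.6],[-0.251,-0.193,0.007,-0.002,-0.01,-0.251,0.6],[-0.251,-0.193,0.007,-0.002,-0.01,-0.251,0.6],[-0.251,-0.193,0.007,-0.002,-0.01,-0.251,0.6]]'>/dev/null;python3 go.py 454.6 331 180 9.9
```

```text
move [-0.0362 -0.0512 -0.0041] turn [ 0.      0.0082 -0.0004] q6 1.91 F [ 0.2  0.4 -1.8]
```

```bash
python3 -m crank '[[-0.035,-0.05,0,0,0.006,0,0.6],[-0.035,-0.05,0.0,0,0.006,0,0.6],[-0.035,-0.05,0.03,0,0.006,0,0.6],[-0.035,-0.05,0.05,0,0.006,0,0.6],[-0.035,-0.05,0.05,0,0.006,0,0.6]]';python3 go.py 454.6 331 100 9.9
```

```text
clock: 25.7
eef_pos: [455.6, 327.8, 123.4]
tcp_rot: [3.139, 0.007, 0.173]
contact_force: [0.5, -0.2, -0.7]
opening: 0.725
grasp_force: 33.1
move [-0.0003 -0.0034  0.0234] turn [0.0023 0.0067 0.0004] q6 2.02 F [ 0.5 -0.2 -0.7]
```

```bash
python3 -m crank '[[0,-0.0035,0.01,0.002,0.006,0,0.6],[0,-0.0035,0.02,0.002,0.006,0,0.6],[0,-0.0035,0.026,0.002,0.006,0,0.6],[0,-0.0035,0.026,0.002,0.006,0,0.6]]';python3 -m crank '[[0,0,0.0015,0,0,0,0.6],[0,0,0.003,0,0,0,0.6],[0,0,0.003,0,0,0,0.6]]'
```

```text
clock: 26.1
eef_pos: [456.1, 331.9, 98.6]
tcp_rot: [-3.141, -0.002, 0.173]
contact_force: [0.3, -0.7, 0.2]
opening: 0.718
grasp_force: 33.2
clock: 26.4
eef_pos: [456.5, 332.3, 96.4]
tcp_rot: [-3.14, -0.003, 0.173]
contact_force: [0.3, 0.1, -0.3]
opening: 0.719
grasp_force: 33.2
```

```bash
python3 -m crank '[[0,0,0.0015,0,0,0,0.6],[0,0,0.003,0,0,0,0.6],[0,0,0.0035,0,0,0,0.6],[0,0,0.0035,0,0,0,0.6]]';python3 -m crank '[[0,0,0.0005,0,0,0,0.6],[0,0,0.001,0,0,0,0.6],[0,0,0.0015,0,0,0,0.6]]'
```

```text
clock: 26.8
eef_pos: [456.3, 332.3, 92.7]
tcp_rot: [-3.14, -0.003, 0.173]
contact_force: [1.1, -1.2, -0.9]
opening: 0.724
grasp_force: 33.2
clock: 27.1
eef_pos: [456.3, 332.3, 91.4]
tcp_rot: [-3.14, -0.003, 0.173]
contact_force: [-2.7, -1.6, 8.3]
opening: 0.719
grasp_force: 34.2
```

Touchdown at 91.4 as expected. Releasing with a part opening, then off to the carton.

```bash
python3 -m crank '[[0,0,-0.0005,0,0,0,0.25],[0,0,-0.0005,0,0,0,0.17],[0,0,-0.0005,0,0,0,0.15],[0,0,-0.0005,0,0,0,0.15]]';python3 -m crank '[[0,0,-0.04,0,0,0,0.15],[0,0,-0.08,0,0,0,0.1],[0,0,-0.12,0,0,0,0],[0,0,-0.12,0,0,0,0]]'; python3 top.py 454.5 331.5 9.9 40 31 97;python3 go.py 661 -250 190 0
```

```text
clock: 27.5
eef_pos: [456.3, 332.3, 91.7]
tcp_rot: [-3.14, -0.003, 0.173]
contact_force: [0.2, 0.3, -0.1]
opening: 0.851
grasp_force: 0.0
clock: 27.9
eef_pos: [458.6, 333.9, 217.3]
tcp_rot: [-3.136, -0.011, 0.173]
contact_force: [0.5, 0.8, 0.2]
opening: 1.001
grasp_force: 0.0
top [454.2 334.6] 10.04 2.06
move [0.1    0.6095 0.023 ] turn [-0.0046 -0.0074  0.1728] q6 2.02 F [-0.2  0.4 -0.2]
```

```bash
python3 -m crank '[[0.1,0.61,0.023,-0.004,-0.007,0.173,0],[0.1,0.61,0.023,-0.004,-0.007,0.173,0],[0.1,0.61,0.023,-0.004,-0.007,0.173,0],[0.1,0.61,0.023,-0.004,-0.007,0.173,0],[0.1,0.61,0.023,-0.004,-0.007,0.173,0]]'>/dev/null;python3 go.py 661 -250 190 0
```

```text
move [0.1231 0.3442 0.0112] turn [0.003  0.006  0.0001] q6 1.74 F [ 1.5  0.8 -0.1]
```

```bash
python3 -m crank '[[0.12,0.332,0.01,0,0.004,0,0],[0.12,0.332,0.01,0,0.004,0,0],[0.12,0.332,0.01,0,0.004,0,0],[0.12,0.332,0.01,0,0.004,0,0],[0.12,0.332,0.01,0,0.004,0,0]]'>/dev/null;python3 go.py 661 -250 150 0
```

```text
move [0.0384 0.1091 0.0439] turn [ 0.0021  0.0023 -0.0003] q6 1.35 F [0.6 0.1 0.1]
```

```bash
python3 -m crank '[[0.036,0.104,0.043,0,0,0,0],[0.036,0.104,0.043,0,0,0,0],[0.036,0.104,0.043,0,0,0,0],[0.036,0.104,0.043,0,0,0,0]]'; python3 top.py 661 -250 0 47.5 30 42;python3 go.py 661 -250 30 0
```

```text
clock: 29.35
eef_pos: [658.0, -244.7, 149.6]
tcp_rot: [3.14, 0.004, -0.003]
contact_force: [-0.3, -0.7, 0.5]
opening: 1.001
grasp_force: 0.0
top [ 661.9 -249.5] -0.66 0.57
move [0.0033 0.0068 0.1207] turn [ 0.0012  0.0032 -0.0018] q6 1.22 F [-0.8  0.4  0.5]
```

```bash
python3 -m crank '[[0.004,0.006,0.04,0.001,0.003,0.01,0],[0.004,0.006,0.08,0.001,0.003,0.01,0],[0.004,0.006,0.118,0.001,0.003,0.01,0],[0.004,0.006,0.122,0.001,0.003,0.01,0],[0.004,0.006,0.122,0.001,0.003,0.01,0]]' 40;python3 -m crank '[[0,0,0,0,0,0,0.3],[0,0,0,0,0,0,0.5],[0,0,0,0,0,0,0.6],[0,0,0,0,0,0,0.6]]';python3 -m crank '[[0,0,-0.02,0,0,0,0.6],[0,0,-0.06,0,0,0,0.6],[0,0,-0.11,0,0,0,0.6],[0,0,-0.15,0,0,0,0.6],[0,0,-0.15,0,0,0,0.6]]';python3 go.py 474.5 216.5 185 9.9
```

```text
clock: 29.9
eef_pos: [662.6, -247.6, 30.7]
tcp_rot: [3.141, -0.001, -0.009]
contact_force: [0.3, 0.4, 1.4]
opening: 1.001
grasp_force: 0.0
clock: 30.3
eef_pos: [664.8, -249.5, 33.6]
tcp_rot: [3.139, -0.007, -0.01]
contact_force: [-0.3, 2.5, 6.7]
opening: 0.694
grasp_force: 44.6
clock: 30.8
eef_pos: [666.4, -250.5, 189.5]
tcp_rot: [3.136, -0.015, -0.01]
contact_force: [0.2, 0.3, -1.0]
opening: 0.695
grasp_force: 44.1
move [-0.1967 -0.465  -0.0012] turn [ 0.0073 -0.014  -0.1831] q6 1.22 F [ 0.2  0.3 -1. ]
```

```bash
python3 -m crank '[[-0.196,-0.465,0,0.007,-0.013,-0.183,0.6],[-0.196,-0.465,0,0.007,-0.013,-0.183,0.6],[-0.196,-0.465,0,0.007,-0.013,-0.183,0.6],[-0.196,-0.465,0,0.007,-0.013,-0.183,0.6],[-0.196,-0.465,0,0.007,-0.013,-0.183,0.6]]'>/dev/null;python3 go.py 475.5 217 185 9.9
```

```text
move [-0.0499 -0.2454 -0.0028] turn [-0.006   0.0093 -0.0005] q6 1.36 F [ 0.2  1.2 -0.6]
```

```bash
python3 -m crank '[[-0.047,-0.235,0,-0.003,0.005,0,0.6],[-0.047,-0.235,0,-0.003,0.005,0,0.6],[-0.047,-0.235,0,-0.003,0.005,0,0.6],[-0.047,-0.235,0,-0.003,0.005,0,0.6],[-0.047,-0.235,0,-0.003,0.005,0,0.6]]'>/dev/null; python3 -m crank '[[0,0,0.03,0,0,0,0.6],[0,0,0.05,0,0,0,0.6],[0,0,0.05,0,0,0,0.6]]';python3 go.py 475.5 217 110 9.9
```

```text
clock: 32.1
eef_pos: [478.8, 205.5, 129.9]
tcp_rot: [-3.14, 0.009, 0.174]
contact_force: [-1.2, 0.1, -2.3]
opening: 0.693
grasp_force: 44.1
move [-0.0011 -0.0119  0.0199] turn [-0.002  0.009  0.001] q6 1.79 F [-1.2  0.1 -2.3]
```

```bash
python3 -m crank '[[-0.001,-0.012,0.008,-0.002,0.008,0,0.6],[-0.001,-0.012,0.018,-0.002,0.008,0,0.6],[-0.001,-0.012,0.018,-0.002,0.008,0,0.6],[-0.001,-0.012,0.018,-0.002,0.008,0,0.6]]';python3 go.py 475.5 217 96 9.9
```

```text
clock: 32.5
eef_pos: [477.9, 217.4, 114.1]
tcp_rot: [-3.141, -0.003, 0.173]
contact_force: [-0.2, -0.1, -0.9]
opening: 0.692
grasp_force: 44.2
move [-0.0025  0.      0.0181] turn [-0.001 -0.003  0.   ] q6 1.82 F [-0.2 -0.1 -0.9]
```

```bash
python3 -m crank '[[-0.002,0,0.009,-0.001,-0.003,0,0.6],[-0.002,0,0.017,-0.001,-0.003,0,0.6],[-0.002,0,0.02,-0.001,-0.003,0,0.6],[-0.002,0,0.02,-0.001,-0.003,0,0.6]]';python3 -m crank '[[0,0,0.0005,0,0,0,0.6],[0,0,0.001,0,0,0,0.6],[0,0,0.001,0,0,0,0.6]]'
```

```text
clock: 32.9
eef_pos: [475.5, 216.9, 93.2]
tcp_rot: [3.141, 0.001, 0.173]
contact_force: [0.2, 0.0, -2.0]
opening: 0.691
grasp_force: 44.3
clock: 33.2
eef_pos: [476.0, 217.2, 93.1]
tcp_rot: [-3.142, -0.0, 0.173]
contact_force: [-0.0, -0.1, -2.3]
opening: 0.696
grasp_force: 44.3
```

```bash
python3 -m crank '[[0,0,0.0005,0,0,0,0.6],[0,0,0.001,0,0,0,0.6],[0,0,0.001,0,0,0,0.6]]';python3 -m crank '[[0,0,0.0005,0,0,0,0.6],[0,0,0.001,0,0,0,0.6],[0,0,0.001,0,0,0,0.6]]'
```

```text
clock: 33.5
eef_pos: [475.9, 217.2, 91.9]
tcp_rot: [3.142, -0.0, 0.173]
contact_force: [-0.2, 0.1, -2.4]
opening: 0.693
grasp_force: 44.3
clock: 33.8
eef_pos: [475.8, 217.2, 91.6]
tcp_rot: [3.142, -0.0, 0.173]
contact_force: [-3.4, -0.6, 8.4]
opening: 0.695
grasp_force: 45.5
```

Touchdown at 91.6. Releasing, rising and verifying numerically.

```bash
python3 -m crank '[[0,0,-0.0005,0,0,0,0.25],[0,0,-0.0005,0,0,0,0.17],[0,0,-0.0005,0,0,0,0.16],[0,0,-0.0005,0,0,0,0.16]]';python3 -m crank '[[0,0,-0.04,0,0,0,0.16],[0,0,-0.09,0,0,0,0.1],[0,0,-0.14,0,0,0,0],[0,0,-0.19,0,0,0,0],[0,0,-0.19,0,0,0,0]]'>/dev/null;python3 -m crank '[[0,0,0,0,0,0,0],[0,0,0,0,0,0,0]]'; python3 top.py 472.6 217 9.9 47.5 30 100;python3 top.py 454 332 9.9 40 31 97; python3 plate.py
```

```text
clock: 34.2
eef_pos: [475.9, 217.2, 91.4]
tcp_rot: [3.142, -0.0, 0.173]
contact_force: [1.1, 0.6, -0.8]
opening: 0.84
grasp_force: 0.0
clock: 34.9
eef_pos: [475.2, 216.8, 280.3]
tcp_rot: [3.141, 0.002, 0.173]
contact_force: [0.2, 0.4, -0.4]
opening: 0.996
grasp_force: 0.0
top [472.6 216.3] 9.99 1.1
top [455.3 333. ] 10.83 0.64
plate level (array([4.62623e+02, 2.73233e+02, 1.72000e-01]), np.float64(0.25)) tilt (array([ 4.62396e+02,  2.73420e+02,  1.71000e-01,  6.00000e-03,
        3.00000e-03, -1.10000e-01]), np.float64(0.25)) grip (array([4.62103e+02, 2.73242e+02, 1.70000e-01]), np.float64(0.58))
rim (array([4.58685e+02, 2.74078e+02, 1.71000e-01]), np.float64(1.32))
```

The carton fits at (472.6,216.3) and the box at (455,333), each at its expected height. The plate has not moved and is still level, and the gripper is clear. Handing in.

```bash
python3 -c "
from rig import sign_off;print(sign_off())"
```

```text
the job is handed in; nothing more can be done
None
```

The pan is packed as asked and handed in at about 35 s: both models teeth up on the floor, the divider level on its ledges, and the carton and denture box on it, one each side of the grip; the final check was by measured camera fits, not a viewed picture.

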